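# Empty the mixing-ball dispenser into a catch pan

### The job

Stand the catch pan on the bench under the spout of the plywood ball dispenser, then slide the dispenser's gate by its grip all the way to its open end stop so that all five mixing balls roll out into the pan. Leave the pan standing upright under the spout with the balls in it and the gate fully open, and do not disturb the jar, the jug or the wrench.

Things in the scene. Friction and masses are not known exactly. Their poses are not given: they have to be found in the camera images.
- dispenser: Plywood ball dispenser, fixed to the bench: a trough open on top, 31 mm wide inside, slopes 7 degrees down along its x axis to a spout pointing to -x (to the robot). Origin: on the bench below the middle of the spout's lip; z up. The trough spans x = 0 to 194 mm, rim at most 122 mm high; base board x = 35 to 210 mm, y within 45 mm. Rails for the gate: x = 15 to 34, y = -43 to 107, z = 47 to 59 mm.
- spout (a point): Middle of the spout's lip, on the trough floor, 68 mm above the bench; axes as the dispenser's. The lip's underside is 60 mm above the bench. Balls drop from here and come down 10 to 60 mm out from the lip (towards -x).
- gate (a joint): Sliding gate across the trough: 0 m closed, 0.060 m at the open end stop; grows as it slides to the dispenser's +y (left as the robot looks). Balls pass from about 0.035 m. About 2.5 N of friction; it stays where it is left. Steel plate at dispenser x = 24.5 mm, 5 mm thick, 50 mm wide, top 118 mm high. An upright aluminium block, 87 mm high, at y = 86 to 98 mm marks the open stop.
- gate_grip (a point): Centre of the top face of the gate's black grip, 154 mm above the bench; it moves with the gate. The grip is a block 18 mm (dispenser x) by 24 mm (y), 36 mm tall, standing on the gate plate's top edge. Axes as the dispenser's.
- pan: Loose steel catch pan, 0.25 kg, 110 (x) by 100 mm (y), walls 50 mm high, walls and floor 4 mm thick, open on top. Origin: centre of its underside; z up. A wooden handle plate stands up inside its -x wall: centre at x = -49 mm, 12 mm thick (x), 50 mm wide (y), top 85 mm above the underside. At the start it stands left or right of the dispenser, handle towards the robot.
- pan_handle (a point): Middle of the top edge of the pan's handle plate, 85 mm above the pan's underside; axes as the pan's.
- ball0_center (a point): Centre of a white ceramic mixing ball, 26 mm in diameter, 33 g, loose; the lowest of five, lying in the trough against the closed gate.
- ball1_center (a point): Centre of a white ceramic mixing ball, 26 mm in diameter, 33 g, loose; number 2 of the row of five in the trough, counted from the gate.
- ball2_center (a point): Centre of a white ceramic mixing ball, 26 mm in diameter, 33 g, loose; number 3 of the row of five in the trough, counted from the gate.
- ball3_center (a point): Centre of a white ceramic mixing ball, 26 mm in diameter, 33 g, loose; number 4 of the row of five in the trough, counted from the gate.
- ball4_center (a point): Centre of a white ceramic mixing ball, 26 mm in diameter, 33 g, loose; number 5 of the row of five in the trough, counted from the gate.
- jar: Bystander: closed jar, 64 mm in diameter, 85 mm high; origin at the centre of its underside. It stands beside the dispenser, across from the pan.
- jug: Bystander: white plastic bottle, 90 mm in diameter, 190 mm high; origin at the centre of its underside.
- wrench: Bystander: steel wrench, 170 mm long, lying flat on the bench, its length along its x axis; origin at the middle of its underside.
Not all that is in view belongs to the job. Leave any purple look-alike of the part that bears ball2_center alone. Leave any green look-alike of the part that bears ball3_center alone.

How it is judged:
By the outcome, as a careful person would: the job done as asked, in the order asked, and still so for the second after the job is handed in, with the robot touching nothing.
It also fails if it takes over 51 s, if anything falls off the work surface, if the arm or the gripper's body presses on something with over 40 N, if the wrist force passes 120 N, or if a joint passes its speed limit or range.

### The arm

A 7-joint arm with a two-finger parallel gripper is mounted at the origin on the work surface. World frame = base frame: x ahead of the robot, y to its left, z up, the work surface at z = 0. Lengths are in m, angles in degrees, forces in N, time in s.
With the tool pointing down it reaches from about 0.425 to 0.975 m from the base axis. Payload 16.7 kg.
Tool frame: the origin (TCP) lies between the finger pads; the fingertips stand 22 mm ahead of it and the grasp point (between the pads) lies 3 mm ahead of it (r.nose_length is the z of the fingertips in the tool frame, in m); z points along the fingers, y is the direction in which the jaws open and shut (so a half turn about z gives the same grasp; the last joint's range is limited). The gripper opens to 85 mm and grips with 20 to 120 N. Pads are 22 mm wide; open, the fingers measure 114 mm over their backs; the gripper's body (76 mm by 85 mm) begins 54 mm behind the grasp point. The pads swing forward as they close: fully open they stand 13 mm farther back than shut.
Start: joints at [-77.607, 24.414, 4.234, 92.017, -1.954, 63.644, -3.845], TCP at [0.241, 0.63, 0.253] pointing down, gripper open.
Joint ranges: [-163.25, 163.25], [-28.42, 122.38], [-70.27, 78.77], [12.13, 141.07], [-58.53, 238.53], [9.26, 117.41], [-156.51, 156.51]. Speed limits (degrees/s): [108.29, 108.29, 136.94, 136.94, 172.46, 172.46, 172.46].

### API

Orientations are given as a 3x3 rotation matrix whose columns are the frame's x, y, z axes.
In Python, from plant import r, eyes gives the robot as it stands.
- The arm moves only by the tool servo_tool, never from a script. Its argument "commands" is a list of rows, each a list of 3 entries, a list of its own where there are three numbers: the shift along the world's x, y, z in cm, then the turn, a rotation vector about the world's x, y, z in rad, then the finger opening in cm, from 0 to 8.54. A call has 1 to 10 rows; each row shifts and turns the commanded pose from where the row before left it; what a row does not reach is not made up. A row lasts 1/12 s, in which the tool goes at most 41.7 mm and 7.16 degrees, less where a joint would pass 70% of its speed; a pose out of reach is approached as far as the arm can. A call with a gripper value outside its range is refused whole. The fingers move at their own pace and stop on an object; "newtons" is the grip in N (left out, the last holds). Time passes only in rows, so rows that do not move let the fingers close. It gives the time, the measured TCP pose, the force and the opening at its end, in the units of the state.
- r.observe(): the state, without advancing time (a new reading comes with each control period).
- eyes.grab_frame(name): name is "scene" or "top"; returns the picture (400x640x3 uint8, red, green, blue); there is no depth.
- eyes.camera_info(name): a dict with "K" (3x3 intrinsics, pixels), "pose" (4x4, takes a point from camera to world coordinates). Camera axes: x right, y down, z forward; pixel columns grow to the right and rows downward; lengths in m; the calibration is good to about 2 mm. A picture is of the moment at which its call begins. camera_info takes no time and is no camera call.
- r.finish_job(): hands the job in, once; it reports no verdict.
Trained networks look in the newest picture that a camera, given by its name, has taken for a name from the list of things; names that differ only in an ending like _2 or _b are one class to them, and where a whole thing is asked for, a point or a joint stands for the part that bears it (a point fixed in the world has none). Each returns a list of dicts, best first, with "conf" (0 to 1); they miss things now and then, are a little off and sometimes report something else, mostly with a low value. They report only what shows in the picture. A call takes as long as a camera call. They do not tell look-alikes from the thing itself.
- eyes.spot_in(target, camera): "extent" ([left, top, right, bottom] in pixels, round what is visible of it).
- eyes.masks_of(target, camera): "pixels" (400x640 bool, what is visible of it) and "extent" ([left, top, right, bottom] in pixels, round what is visible of it).
The state is a dict: "time": time; "joint_positions": joint angles; "dq": joint speeds; "joint_efforts": joint torques, N m; "eef_pos": TCP position; "eef_rot": TCP orientation; "wrist_force": force on the tool from outside, world axes, zero at the start; "ft_torque": the same for the moment, N m; "opening": finger opening in m.
Only numpy, scipy, OpenCV 4.12 (cv2) and the standard library are available. Lean on these libraries where they do the work, as an engineer would, in place of code of your own. Each camera call takes 0.05 s, during which the arm holds its last target.

## Working session

There is one attempt and no reset: what is moved stays moved. The work goes in short steps, Python scripts to look and compute and a tool call to move; the robot and the scene stay as the last step left them, time stands still between calls to the robot, and variables do not carry over. Pictures are saved under pics/ and viewed, and the job is handed in when it is done.

Besides the shell and the picture viewer there is one more tool, called after "Call:" as name(argument=value, ...) on one line, values as JSON. servo_tool: Moves the arm, as the interface text tells. Its arguments: {"type":"object","properties":{"commands":{"type":"array","items":{"type":"array"}},"newtons":{"type":"number"}},"required":["commands"]}

```bash
ls; mkdir -p pics; python3 - <<'E'
from plant import r, eyes
import cv2
for n in ["scene","top"]:
    im=eyes.grab_frame(n); cv2.imwrite(f"pics/{n}0.png",im[:,:,::-1])
    ci=eyes.camera_info(n); print(n,ci["K"],ci["pose"])
    for t in ["dispenser","gate","pan","ball0_center","jar","jug","wrench"]:
        print(t,[(round(d["conf"],2),[round(x) for x in d["extent"]]) for d in eyes.spot_in(t,n)])
s=r.observe(); print(s)
E
```

```text
pics
scene [[520.21801474   0.         323.05303017]
 [  0.         520.21801474 203.31959895]
 [  0.           0.           1.        ]] [[-0.20957359  0.84212574 -0.4968935   1.14027578]
 [ 0.97772341  0.17442541 -0.11675917  0.12278785]
 [-0.01165505 -0.51029404 -0.85992101  1.0456464 ]
 [ 0.          0.          0.          1.        ]]
dispenser [(0.59, [247, 197, 349, 318])]
gate [(0.6, [292, 198, 311, 222])]
pan [(0.66, [203, 120, 261, 180])]
ball0_center []
jar [(0.92, [443, 162, 477, 203]), (0.71, [249, 198, 349, 314])]
jug [(0.8, [412, 250, 464, 324])]
wrench [(0.9, [146, 214, 212, 274]), (0.62, [252, 198, 352, 316])]
top [[370.12990236   0.         324.57087707]
 [  0.         370.12990236 194.0093952 ]
 [  0.           0.           1.        ]] [[ 1.30451888e-02 -9.92271650e-01  1.23396903e-01  4.94496313e-01]
 [-9.99914803e-01 -1.28889336e-02  2.06450891e-03 -3.42220283e-03]
 [-4.58099174e-04 -1.23413322e-01 -9.92355250e-01  9.09765709e-01]
 [ 0.00000000e+00  0.00000000e+00  0.00000000e+00  1.00000000e+00]]
dispenser [(0.83, [300, 106, 376, 191])]
gate [(0.78, [336, 168,
[... 376 characters left out ...]
  63.64465666,  -3.84544875]), 'dq': array([-0.04018163, -0.09998603,  0.08852368,  0.00529344,  0.02984187,
        0.00148906, -0.03089365]), 'joint_efforts': array([ 6.42271843e-04, -9.49462366e+01,  3.75799924e+00, -4.63863766e+01,
        1.93427189e-02,  2.37537286e-03, -2.46123369e-05]), 'eef_pos': array([0.24143807, 0.63029471, 0.25331137]), 'eef_rot': array([[-9.33814325e-01,  3.57758025e-01, -4.79969425e-05],
       [ 3.57758026e-01,  9.33814325e-01, -3.63035595e-05],
       [ 3.18323427e-05, -5.10720753e-05, -9.99999998e-01]]), 'wrist_force': array([ 1.0766009 , -0.23265402,  0.49328355]), 'ft_torque': array([-0.00290389, -0.0023938 ,  0.02830113]), 'opening': 0.08532762440354354}
```

```bash
python3 - <<'E'
import cv2
a=cv2.imread("pics/scene0.png");b=cv2.imread("pics/top0.png")
cv2.imwrite("pics/scene0c.png",cv2.resize(a[100:340,130:490],None,fx=2.2,fy=2.2,interpolation=cv2.INTER_CUBIC))
cv2.imwrite("pics/top0c.png",cv2.resize(b[90:300,180:480],None,fx=2.6,fy=2.6,interpolation=cv2.INTER_CUBIC))
E
```

```text
(no output)
```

View pics/scene0c.png

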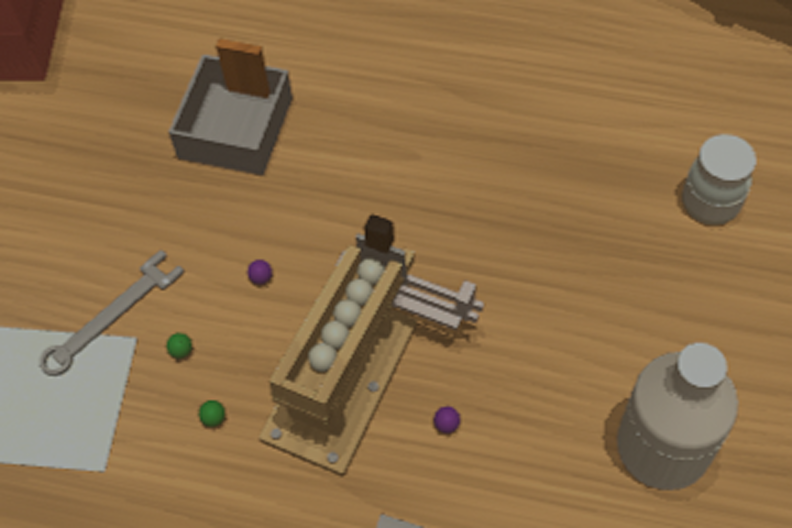

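View pics/top0c.png

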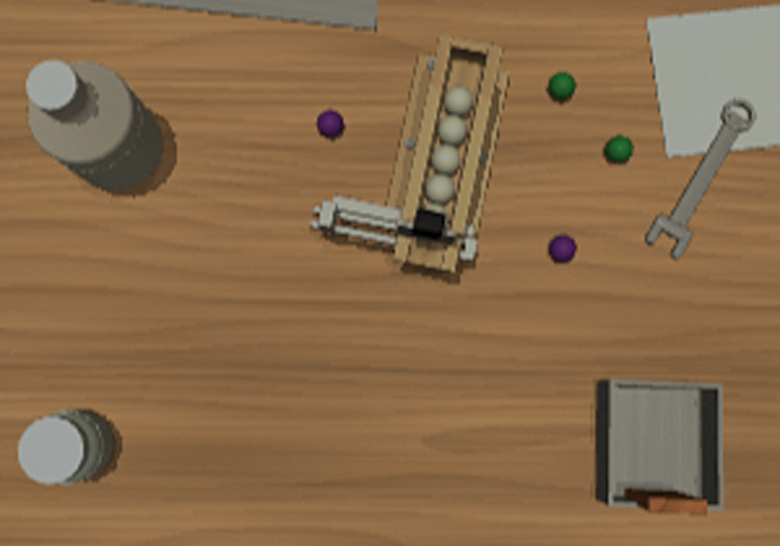

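View pics/top0.png

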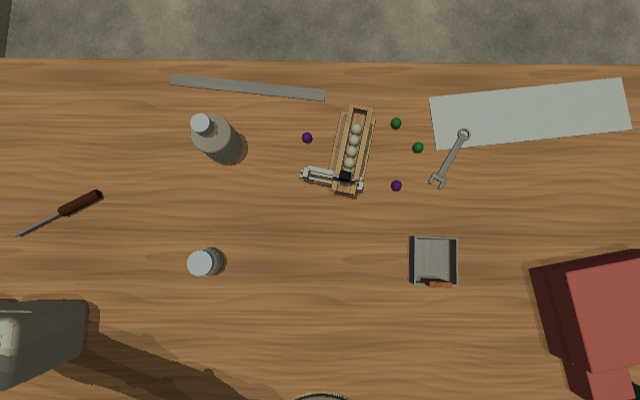

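```bash
python3 - <<'E'
import cv2
a=cv2.imread("pics/scene0.png");b=cv2.imread("pics/top0.png")
def crop(im,x0,y0,x1,y1,f,n):
    c=cv2.resize(im[y0:y1,x0:x1],None,fx=f,fy=f,interpolation=cv2.INTER_CUBIC)
    for x in range((x0+9)//10*10,x1,10):
        cv2.line(c,(int((x-x0+.5)*f),0),(int((x-x0+.5)*f),6),(0,0,255),1); cv2.putText(c,str(x),(int((x-x0+.5)*f)-10,16),0,.35,(0,0,255),1)
    for y in range((y0+9)//10*10,y1,10):
        cv2.line(c,(0,int((y-y0+.5)*f)),(6,int((y-y0+.5)*f)),(0,0,255),1); cv2.putText(c,str(y),(8,int((y-y0+.5)*f)+4),0,.35,(0,0,255),1)
    cv2.imwrite(n,c)
crop(a,245,190,355,320,4.6,"pics/sd.png")
crop(b,295,98,385,203,5.6,"pics/td.png")
crop(a,200,115,265,185,6,"pics/sp.png")
crop(b,400,230,465,292,6,"pics/tp.png")
import numpy as np
h=max(cv2.imread(f"pics/{k}.png").shape[0] for k in("sp","tp"))
ims=[cv2.copyMakeBorder(cv2.imread(f"pics/{k}.png"),0,h-cv2.imread(f"pics/{k}.png").shape[0],0,4,0) for k in ("sp","tp")]
cv2.imwrite("pics/pp.png",np.hstack(ims))
E
```

```text
(no output)
```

View pics/sd.png

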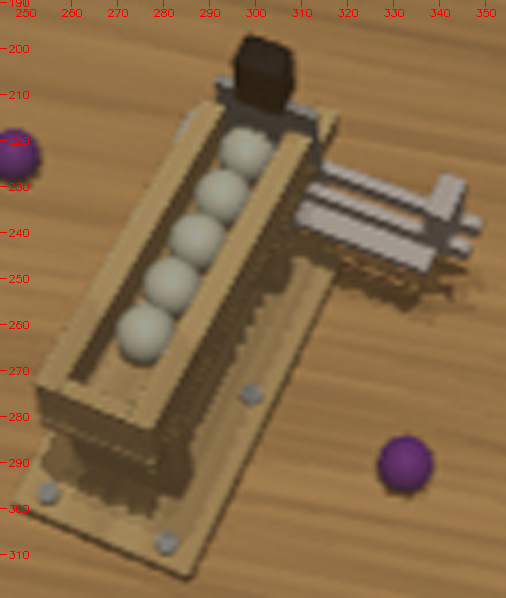

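View pics/td.png

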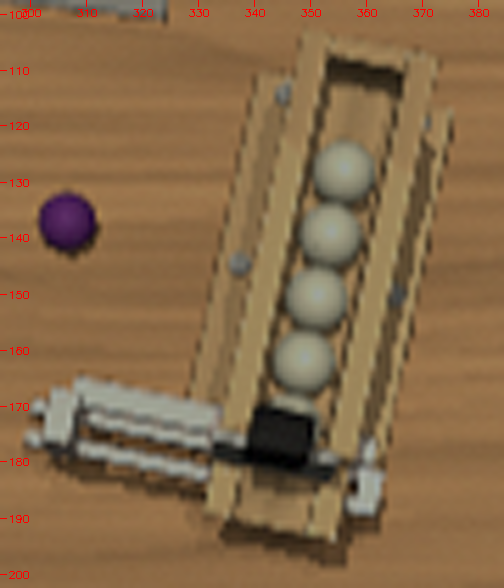

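View pics/pp.png

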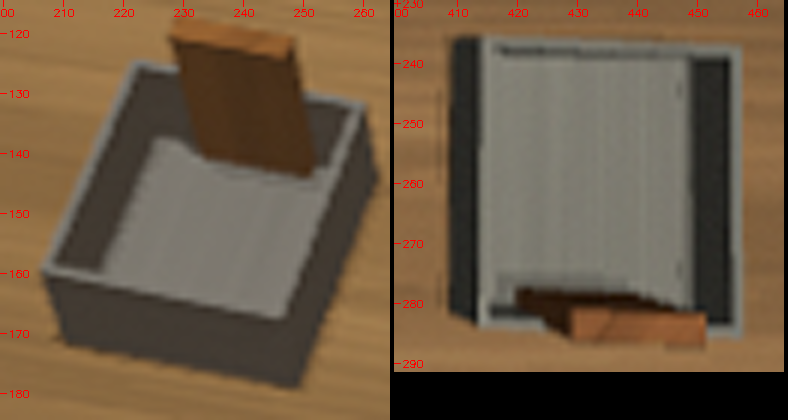

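```bash
cat > h.py <<'E'
import numpy as np, cv2
from plant import r, eyes
from scipy.optimize import least_squares
CI={n:eyes.camera_info(n) for n in("scene","top")}
def proj(n,P):
    P=np.atleast_2d(P); T=np.linalg.inv(CI[n]["pose"]); c=P@T[:3,:3].T+T[:3,3]
    u=c@CI[n]["K"].T; return u[:,:2]/u[:,2:]
def w(p,L):
    L=np.atleast_2d(L).astype(float); c,s=np.cos(p[2]),np.sin(p[2])
    return np.c_[p[0]+c*L[:,0]-s*L[:,1],p[1]+s*L[:,0]+c*L[:,1],L[:,2]]
def back(n,uv,z):
    K=CI[n]["K"];T=CI[n]["pose"];d=T[:3,:3]@np.linalg.solve(K,[uv[0],uv[1],1]);return T[:3,3]+d*(z-T[2,3])/d[2]
E
cat > fit.py <<'E'
from h import *
S=[((-55,-50,50),(222,124.8)),((-55,50,50),(260.3,131.5)),((55,-50,50),(206.7,159.2)),((55,50,50),(247.8,167.8)),((55,-50,0),(210.3,172)),((55,50,0),(249.5,179.2)),
((-55,-25,85),(230,117.8)),((-55,25,85),(249,121.2)),((-43,25,85),(247.8,124.2)),((-43,-25,85),(227.8,120.8))]
T=[((55,50,50),(414.2,235.8)),((55,-50,50),(457.5,237.2)),((-55,-50,50),(457.2,285.3)),((-55,50,50),(413.8,283.7)),((-43,25,85),(428.8,280.8)),((-43,-25,85),(451.5,281.7)),((-55,-25,85),(451.5,287.5)),((-55,25,85),(428.8,286.2))]
def res(p):
    o=[]
    for n,L in(("scene",S),("top",T)):
        o.append(proj(n,w(p,np.array([a for a,_ in L])/1e3))-np.array([b for _,b in L]))
    return np.concatenate(o)
s=least_squares(lambda p:res(p).ravel(),[.3,-.25,0]); print("pan",s.x[:2],np.degrees(s.x[2])); print(res(s.x).round(1).tolist())
pan=s.x
def res2(q):
    p=q[:3];W,tb,z0=q[3:]
    S=[((.21,.045,0),(285.8,315.2)),((.21,-.045,0),(247.8,300.4)),((.194,-W,.122),(252.5,272.5)),((.194,W,.122),(278.2,283))]
    T=[((0,W,z0),(331.1,188.9)),((0,-W,z0),(354.7,193.9)),((.194,W,.122),(348.6,103.2)),((.194,-W,.122),(372.7,107.3)),((.21,.045,tb),(341.3,110.9)),((.21,-.045,tb),(374.9,117.1))]
    return np.concatenate([proj(n,w(p,np.array([a for a,_ in L])))-np.array([b for _,b in L]) for n,L in(("scene",S),("top",T))])
s=least_squares(lambda p:res2(p).ravel(),[.55,0,-.2,.025,.01,.1]); d=s.x
print("disp",d[:2],np.degrees(d[2]),d[3:]);print(res2(d).round(1).tolist())
np.save("fit.npy",np.r_[pan,d[:3]])
def box(x0,x1,y0,y1,z0,z1): return np.array([(x,y,z) for x in(x0,x1) for y in(y0,y1) for z in(z0,z1)])
E_=[(0,1),(2,3),(4,5),(6,7),(0,2),(1,3),(4,6),(5,7),(0,4),(1,5),(2,6),(3,7)]
out=[]
for n,(x0,y0,x1,y1) in(("scene",(240,185,360,320)),("top",(295,98,385,203))):
    f=5 if n=="top" else 4
    c=cv2.resize(cv2.imread(f"pics/{n}0.png")[y0:y1,x0:x1],None,fx=f,fy=f,interpolation=cv2.INTER_CUBIC)
    for b,col in((box(.0155,.0335,-.012,.012,.118,.154),(0,255,0)),(box(.022,.027,-.025,.025,.06,.118),(255,0,0)),(box(.035,.21,-.045,.045,0,d[4]),(0,0,255)),(box(.015,.034,-.043,.107,.047,.059),(255,255,0)),(box(.015,.034,.086,.098,0.0,.087),(255,0,255))):
        q=(proj(n,w(d,b))-[x0-.5,y0-.5])*f
        for i,j in E_: cv2.line(c,tuple(q[i].astype(int)),tuple(q[j].astype(int)),col,1)
    out.append(c)
h=max(o.shape[0] for o in out)
cv2.imwrite("pics/ov.png",np.hstack([cv2.copyMakeBorder(o,0,h-o.shape[0],0,0,0) for o in out])[:600,:])
E
python3 fit.py
```

```text
pan [ 0.4513052  -0.25564432] -1.3377558567924523
[[-0.8, -0.5], [-0.1, -0.0], [-0.9, 0.8], [-1.4, 0.1], [-0.3, -0.0], [-0.2, 0.5], [-1.5, -1.1], [-0.5, -0.9], [-0.9, -0.0], [-0.9, -0.3], [-1.2, -0.3], [-1.2, -0.1], [-0.5, 0.6], [-1.2, 0.5], [-0.9, 0.1], [-0.6, 0.1], [-0.6, -0.1], [-0.9, 0.4]]
disp [ 0.60060735 -0.04190282] -10.70770550596997 [0.02695574 0.01988549 0.10559132]
[[0.8, -0.0], [0.1, -1.1], [-1.1, 0.5], [-1.3, 0.1], [-0.2, 0.2], [0.3, 0.0], [-0.4, -0.3], [-0.5, 0.3], [-1.5, -0.4], [0.4, 0.4]]
```

View pics/ov.png

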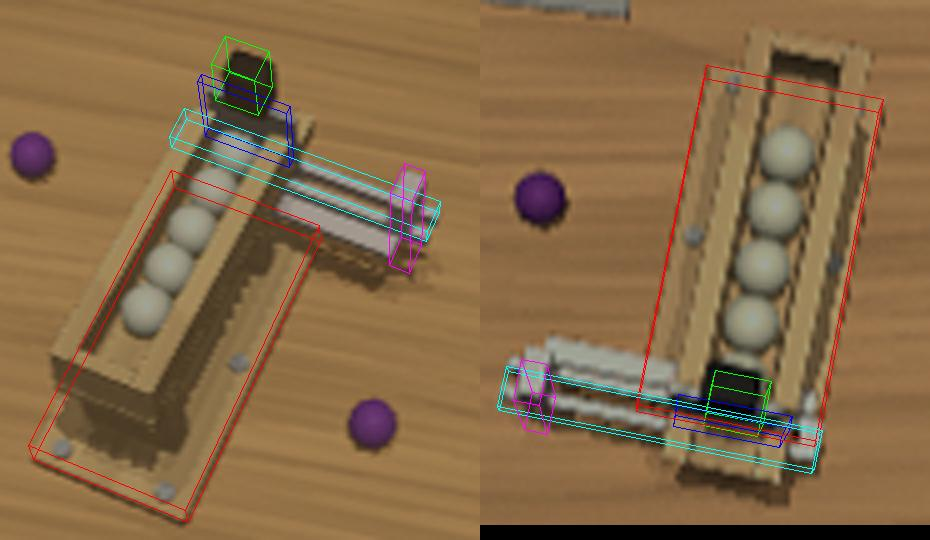

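```bash
cat > e.py <<'E'
s=open("fit.py").read()
i=s.index("    S=[((.21");j=s.index("    return np.concatenate([proj(n,w(p")
s=s[:i]+'''    g=.0125;X0,X1=.0155,.0335
    S=[((.21,.045,0),(285.8,315.2)),((.21,-.045,0),(247.8,300.4)),((.022,-.025,.118),(291.7,206.9)),((.022,.025,.118),(313.6,215.2)),((X0,-.012,.154),(298.8,197.1)),((X0,.012,.154),(308.4,199.9)),((X1,-.012,.118),(296.2,210.8)),((X1,.012,.118),(306,213.4))]
    T=[((.21,.045,tb),(341.3,110.9)),((.21,-.045,tb),(374.9,117.1)),((X1,.012,.154),(340,169.3)),((X1,-.012,.154),(351.1,173.1)),((X0,-.012,.118),(349.5,181.4)),((X0,.012,.118),(338.8,178.7))]
'''+s[j:]
s=s.replace("d=s.x\n","d=s.x; \n")
open("fit2.py","w").write(s)
E
python3 e.py; python3 fit2.py
```

```text
pan [ 0.4513052  -0.25564432] -1.3377558567924523
[[-0.8, -0.5], [-0.1, -0.0], [-0.9, 0.8], [-1.4, 0.1], [-0.3, -0.0], [-0.2, 0.5], [-1.5, -1.1], [-0.5, -0.9], [-0.9, -0.0], [-0.9, -0.3], [-1.2, -0.3], [-1.2, -0.1], [-0.5, 0.6], [-1.2, 0.5], [-0.9, 0.1], [-0.6, 0.1], [-0.6, -0.1], [-0.9, 0.4]]
disp [ 0.60538943 -0.03704426] -12.355673198362913 [-0.08192378  0.00980016  0.1       ]
[[-0.4, 2.1], [-0.6, -0.1], [-0.1, -1.9], [-0.2, -1.6], [-1.2, -1.4], [0.0, -0.0], [-1.4, 0.9], [-0.7, 2.4], [-1.2, -0.8], [0.1, 0.8], [-0.3, -0.1], [-0.1, -1.3], [-1.5, 1.4], [-1.6, 1.7]]
```

View pics/ov.png

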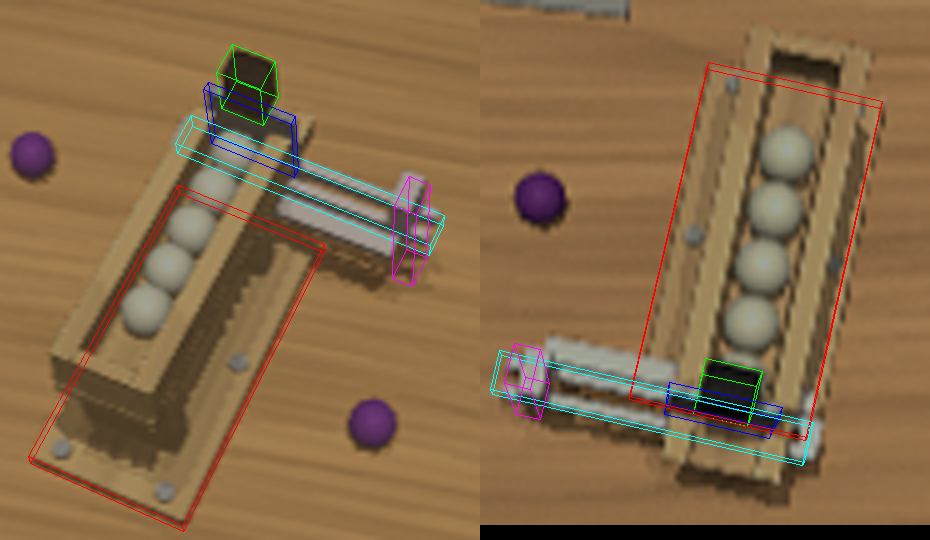

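```bash
python3 - <<'E'
import cv2,numpy as np
from h import *
def crop(im,x0,y0,x1,y1,f,g):
    c=cv2.resize(im[y0:y1,x0:x1],None,fx=f,fy=f,interpolation=cv2.INTER_CUBIC)
    c=(255*np.clip(c/255.,0,1)**g).astype(np.uint8)
    for x in range((x0+4)//5*5,x1,5):
        X=int((x-x0+.5)*f);cv2.line(c,(X,0),(X,5),(0,0,255),1); cv2.putText(c,str(x),(X-10,16),0,.35,(0,0,255),1)
    for y in range((y0+4)//5*5,y1,5):
        Y=int((y-y0+.5)*f);cv2.line(c,(0,Y),(5,Y),(0,0,255),1); cv2.putText(c,str(y),(8,Y+4),0,.35,(0,0,255),1)
    return c
a=cv2.imread("pics/scene0.png");b=cv2.imread("pics/top0.png")
A=crop(a,285,192,330,232,9,.45);B=crop(b,325,162,367,202,9,.45)
cv2.imwrite("pics/grip.png",np.hstack([A,B]))
for n in("scene","top"):
  for t in("gate","gate_grip"):
    for d in eyes.masks_of(t,n)[:2]:
        ys,xs=np.nonzero(d["pixels"]);print(n,t,d["conf"],d["extent"],xs.mean(),ys.mean(),len(xs))
E
```

```text
scene gate 0.77 [292.1, 199.4, 312.8, 220.2] 303.0766961651917 209.56047197640117 339
scene gate_grip 0.82 [294.2, 199.0, 315.2, 227.8] 303.4590163934426 210.63387978142077 366
top gate 0.49 [331.3, 171.2, 355.3, 185.4] 344.12359550561797 177.80898876404495 178
top gate_grip 0.65 [331.9, 170.2, 353.1, 186.1] 343.878431372549 178.1607843137255 255
```

View pics/grip.png

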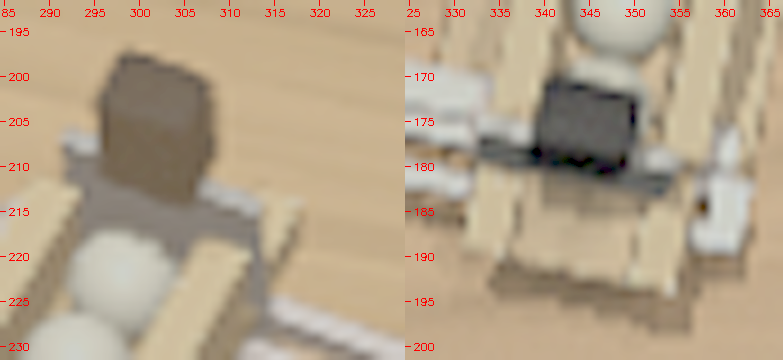

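```bash
python3 - <<'E'
from h import *
a=back("scene",(302.1,201.1),.154);b=back("top",(344.7,175),.154);print("grip",a,b)
f=np.load("fit.npy")
s=least_squares(lambda P:np.r_[proj("scene",P)[0]-(302.1,201.1),proj("top",P)[0]-(344.7,175)],[.6,0,.15]);print(s.x,s.fun)
# ball 4 top? pan rim centre check
for nm,A,B,z in (("pan+x+y",(247.8,167.8),(414.2,235.8),.05),("pan-x-y",(222,124.8),(457.2,285.3),.05),("pin1",(349-.0,238.4),(300.7,169.8),.053),("pin2",(345.6,243.4),(300.7,176.1),.053),
  ("rim+",(278.2,283),(348.6,103.2),.122),("rim-",(252.5,272.5),(372.7,107.3),.122),("base+",(285.8,315.2),(341.3,110.9),0.)):
    print(nm,back("scene",A,z)[:2],back("top",B,z)[:2])
    s=least_squares(lambda P:np.r_[proj("scene",P)[0]-A,proj("top",P)[0]-B],[.6,0,.15]);print("  ",s.x,s.fun.round(2))
E
```

```text
grip [ 0.62850192 -0.04038588  0.154     ] [ 0.62867977 -0.04301225  0.154     ]
[ 0.62848374 -0.04169861  0.15368597] [-0.62924866 -0.04109202 -0.64285164  0.11162446]
pan+x+y [ 0.50656315 -0.20382043] [ 0.50690116 -0.2097573 ]
   [ 0.50641135 -0.20694857  0.04975507] [-1.26 -0.22 -1.24  0.2 ]
pan-x-y [ 0.39632891 -0.30194378] [ 0.39644106 -0.3054998 ]
   [ 0.3961914  -0.30390943  0.05004   ] [-0.75 -0.18 -0.69  0.11]
pin1 [0.64051212 0.06041596] [0.65767329 0.05524355]
   [0.65254457 0.05815486 0.07526494] [-1.8   0.03 -1.94  0.36]
pin2 [0.65363497 0.0555503 ] [0.64265523 0.05492805]
   [0.64560498 0.05516017 0.03693696] [ 0.33 -0.    0.36 -0.07]
rim+ [ 0.79545165 -0.0490554 ] [ 0.7955602  -0.05229473]
   [ 0.79540875 -0.05050839  0.12149334] [-0.71 -0.07 -0.82  0.14]
rim- [ 0.78477713 -0.10275267] [ 0.78683141 -0.10557225]
   [ 0.78570275 -0.1035622   0.12418538] [-0.69 -0.09 -0.78  0.13]
base+ [ 0.81565433 -0.03830801] [ 0.82155277 -0.04136793]
   [ 0.81828739 -0.03868791  0.00782987] [-0.77 -0.06 -0.93  0.16]
```

```bash
python3 - <<'E'
from h import *
W=.027
def bl(k): x=.040+.0258*k; return (x,0,.0811+.1228*x)
def res(q):
    p=q[:3];tb,xr=q[3:5];off={"scene":q[5:7],"top":q[7:9]}
    X0,X1=.0155,.0335
    S=[((.21,.045,0),(285.8,315.2)),((.21,-.045,0),(247.8,300.4)),((xr,-W,.122),(252.5,272.5)),((xr,W,.122),(278.2,283)),
      ((X0,-.012,.154),(298,197.3)),((X0,.012,.154),(308,199.5)),((X1,.012,.154),(306.5,205)),((X1,-.012,.154),(295.7,202.5))]+[(bl(k),v) for k,v in enumerate([(298.2,222.5),(292.8,231.9),(287.5,241.7),(281.9,251.5),(276,261.9)])]
    T=[((.21,.045,tb),(341.3,110.9)),((.21,-.045,tb),(374.9,117.1)),((xr,W,.122),(348.6,103.2)),((xr,-W,.122),(372.7,107.3)),
      ((X1,.012,.154),(340.5,170.5)),((X1,-.012,.154),(350.3,172.2)),((X0,-.012,.154),(349,179.5)),((X0,.012,.154),(338.8,178))]+[(bl(k+1),v) for k,v in enumerate([(348.6,162.1),(351.1,150.7),(353.4,139.5),(355.9,127.9)])]
    return np.concatenate([proj(n,w(p,np.array([a for a,_ in L])))-off[n]-np.array([b for _,b in L]) for n,L in(("scene",S),("top",T))])
s=least_squares(lambda q:np.r_[res(q).ravel(),q[5:9]*2],[.6,-.04,-.2,.01,.194,0,0,0,0],loss="soft_l1")
print(s.x[:2],np.degrees(s.x[2]),s.x[3:]);print(res(s.x).round(1).tolist())
np.save("disp.npy",s.x[:3])
print("grip",w(s.x,[.0245,0,.154]))
E
```

```text
[ 0.60445091 -0.03856034] -11.957952054627736 [ 0.00855355  0.1900101  -0.24897257  0.15605552 -0.35324936  0.27300815]
[[-0.1, 1.5], [-0.4, -0.5], [-0.5, -0.3], [-1.1, -0.2], [-0.7, -2.2], [0.1, -0.3], [-2.2, 1.3], [-2.3, -0.4], [1.0, 0.6], [1.0, 0.5], [0.7, 0.3], [0.6, 0.3], [0.6, -0.0], [-0.8, -0.6], [0.5, 0.8], [0.0, -0.4], [-0.2, 0.6], [0.1, -1.1], [1.6, -0.3], [1.1, 0.8], [-0.0, -0.2], [-0.9, 0.2], [-0.9, 0.3], [-0.7, 0.3], [-0.7, 0.6]]
grip [[ 0.62841926 -0.04363659  0.154     ]]
```

Call:
servo_tool(commands=[[[2.2,-2.6,0.3],[0,0,-0.12],8.5],[[2.2,-2.6,0.3],[0,0,-0.12],8.5],[[2.2,-2.6,0.3],[0,0,-0.12],8.5],[[2.2,-2.6,0.3],[0,0,-0.12],8.5],[[2.2,-2.6,0.3],[0,0,-0.12],8.5],[[2.2,-2.6,0.3],[0,0,-0.12],8.5],[[2.2,-2.6,0.3],[0,0,-0.12],8.5],[[2.2,-2.6,0.3],[0,0,-0.12],8.5],[[2.2,-2.6,0.3],[0,0,-0.12],8.5],[[2.2,-2.6,0.3],[0,0,-0.12],8.5]])

```text
time: 1.83
eef_pos: [0.4623, 0.3689, 0.2837]
eef_rot: [[0.001, 1.0, 0.0], [1.0, -0.001, 0.001], [0.001, 0.0, -1.0]]
wrist_force: [1.2, 1.0, 0.3]
opening: 0.0853
```

Call:
servo_tool(commands=[[[0.9,-3.9,0],[0,0,-0.01],7],[[0.9,-3.9,0],[0,0,-0.01],6],[[0.9,-3.9,0],[0,0,0],6],[[0.9,-3.9,0],[0,0,0],6],[[0.9,-3.9,0],[0,0,0],6],[[0.9,-3.9,0],[0,0,0],6],[[0.9,-3.9,0],[0,0,0],6],[[0.9,-3.9,0],[0,0,0],6],[[0.9,-3.9,0],[0,0,0],6],[[0.9,-3.9,0],[0,0,0],6]])

```text
time: 2.67
eef_pos: [0.5515, -0.0216, 0.2837]
eef_rot: [[0.015, 1.0, 0.001], [1.0, -0.015, 0.001], [0.001, 0.001, -1.0]]
wrist_force: [1.0, 1.6, 0.6]
opening: 0.0598
```

Call:
servo_tool(commands=[[[-1.9,-2.9,-1],[0,0,0],5],[[-1.9,-2.9,-1],[0,0,0],5],[[-1.9,-2.9,-1],[0,0,0],5],[[-1.9,-2.9,-1],[0,0,0],5],[[-1.9,-2.9,-1],[0,0,0],5],[[-1.9,-2.9,-1],[0,0,0],5],[[-1.9,-2.9,-1],[0,0,0],5],[[-1.9,-2.9,-2],[0,0,0],5],[[0,0,-2],[0,0,0],5],[[0,0,0],[0,0,0],5]])

```text
time: 3.5
eef_pos: [0.3972, -0.2524, 0.171]
eef_rot: [[0.018, 1.0, -0.003], [1.0, -0.018, 0.001], [0.001, -0.003, -1.0]]
wrist_force: [0.2, 1.4, -1.0]
opening: 0.0501
```

```bash
python3 - <<'E'
from h import *
print(r.nose_length)
s=r.observe();print(s["time"],s["eef_pos"],s["eef_rot"].round(3).tolist(),s["opening"])
a=eyes.grab_frame("scene")[:,:,::-1];b=eyes.grab_frame("top")[:,:,::-1]
cv2.imwrite("pics/s1.png",np.hstack([cv2.resize(a[60:200,180:300],None,fx=3.3,fy=3.3,interpolation=2),cv2.resize(b[190:330,380:500],None,fx=3.3,fy=3.3,interpolation=2)]))
E
```

```text
0.022
3.5 [ 0.39718492 -0.25236425  0.17103611] [[0.018, 1.0, -0.003], [1.0, -0.018, 0.001], [0.001, -0.003, -1.0]] 0.0501067273097855
```

View pics/s1.png

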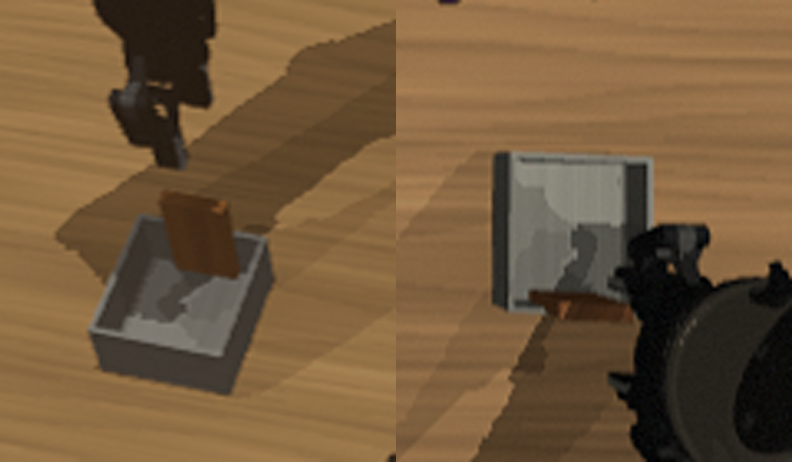

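Call:
servo_tool(commands=[[[0.5,-0.2,-1],[0,0,-0.005],5],[[0,0,-2.5],[0,0,0],5],[[0,0,-2.5],[0,0,0],5],[[0,0,-2],[0,0,0],5],[[0,0,-1],[0,0,0],5],[[0,0,-0.8],[0,0,0],5],[[0,0,0],[0,0,0],5]])

```text
time: 4.18
eef_pos: [0.4049, -0.2532, 0.0751]
eef_rot: [[0.019, 1.0, -0.0], [1.0, -0.019, 0.0], [0.0, -0.0, -1.0]]
wrist_force: [0.1, 0.3, -0.2]
opening: 0.05
```

Call:
servo_tool(commands=[[[0,0,0],[0,0,0],2.5],[[0,0,0],[0,0,0],1.8],[[0,0,0],[0,0,0],1.2],[[0,0,0],[0,0,0],0.5],[[0,0,0],[0,0,0],0],[[0,0,0],[0,0,0],0],[[0,0,0],[0,0,0],0],[[0,0,0],[0,0,0],0]], newtons=60)

```text
time: 4.85
eef_pos: [0.4048, -0.2538, 0.0763]
eef_rot: [[0.02, 1.0, 0.001], [1.0, -0.02, 0.0], [0.0, 0.001, -1.0]]
wrist_force: [-4.0, 1.6, 14.6]
opening: 0.0109
```

Call:
servo_tool(commands=[[[0,0,0.5],[0,0,0],0],[[0,0,1],[0,0,0],0],[[0,0,1.5],[0,0,0],0],[[0,0,1.5],[0,0,0],0],[[0,0,0],[0,0,0],0]])

```text
time: 5.27
eef_pos: [0.4055, -0.2544, 0.1231]
eef_rot: [[0.02, 1.0, 0.003], [1.0, -0.02, -0.001], [-0.001, 0.003, -1.0]]
wrist_force: [1.7, -1.5, -1.4]
opening: 0.011
```

```bash
python3 - <<'E'
from h import *
s=r.observe();print(s["time"],s["eef_pos"],s["eef_rot"].round(3).tolist(),s["opening"],s["wrist_force"],s["ft_torque"])
a=eyes.grab_frame("scene")[:,:,::-1];b=eyes.grab_frame("top")[:,:,::-1]
cv2.imwrite("pics/s2.png",np.hstack([cv2.resize(a[60:200,180:300],None,fx=3.3,fy=3.3,interpolation=2),cv2.resize(b[190:330,380:500],None,fx=3.3,fy=3.3,interpolation=2)]))
E
```

```text
5.2667 [ 0.40550971 -0.25435714  0.12306782] [[0.02, 1.0, 0.003], [1.0, -0.02, -0.001], [-0.001, 0.003, -1.0]] 0.011030127152706173 [ 1.68022805 -1.46012024 -1.37536302] [-0.10734573 -0.04938006  0.02365024]
```

View pics/s2.png

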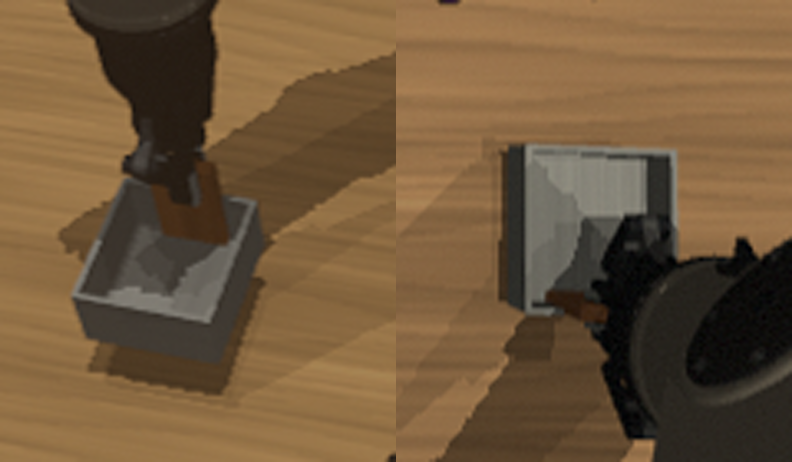

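Call:
servo_tool(commands=[[[0.5,1.5,0],[0,0,-0.012],0],[[0.9,2.8,0],[0,0,-0.02],0],[[0.9,2.8,0],[0,0,-0.022],0],[[0.9,2.8,0],[0,0,-0.022],0],[[0.9,2.8,0],[0,0,-0.022],0],[[0.9,2.8,0],[0,0,-0.022],0],[[0.9,2.8,0],[0,0,-0.022],0],[[0.9,2.8,0],[0,0,-0.022],0],[[0.6,2.0,0],[0,0,-0.02],0],[[0.2,1.1,0],[0,0,-0.005],0]])

```text
time: 6.2
eef_pos: [0.4809, -0.0088, 0.1197]
eef_rot: [[0.206, 0.979, -0.001], [0.979, -0.206, 0.0], [-0.0, -0.001, -1.0]]
wrist_force: [-0.4, 0.2, -1.7]
opening: 0.0111
```

Call:
servo_tool(commands=[[[0,0,-1],[0,0,0],0],[[0,0,-1.5],[0,0,0],0],[[0,0,-1.2],[0,0,0],0],[[0,0,-0.4],[0,0,0],0],[[0,0,0],[0,0,0],0]])

```text
time: 6.62
eef_pos: [0.4794, -0.0126, 0.078]
eef_rot: [[0.209, 0.978, -0.003], [0.978, -0.209, -0.001], [-0.001, -0.002, -1.0]]
wrist_force: [1.7, 0.7, -1.6]
opening: 0.0113
```

```bash
python3 - <<'E'
from h import *
s=r.observe();print(s["time"],s["eef_pos"],s["eef_rot"].round(3).tolist(),s["opening"],s["wrist_force"],s["ft_torque"])
a=eyes.grab_frame("scene")[:,:,::-1];b=eyes.grab_frame("top")[:,:,::-1]
cv2.imwrite("pics/s3.png",np.hstack([cv2.resize(a[110:250,240:360],None,fx=3.3,fy=3.3,interpolation=2),cv2.resize(b[150:290,280:400],None,fx=3.3,fy=3.3,interpolation=2)]))
E
```

```text
6.6167 [ 0.47944456 -0.01261933  0.07801581] [[0.209, 0.978, -0.003], [0.978, -0.209, -0.001], [-0.001, -0.002, -1.0]] 0.011294915639521582 [ 1.73261474  0.65642901 -1.6390426 ] [-0.02427206  0.04851361  0.01458867]
```

View pics/s3.png

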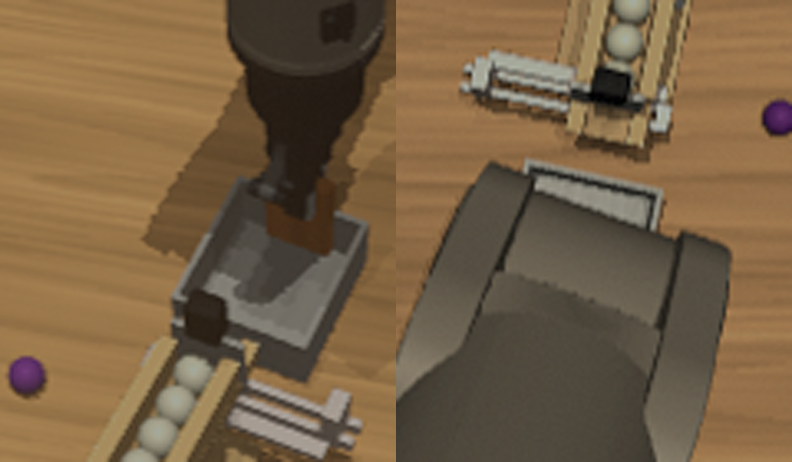

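```bash
python3 - <<'E'
from h import *
d=np.load("disp.npy");c,s=np.cos(d[2]),np.sin(d[2])
for p,z in(((319.2,198),.052),((360.4,206.2),.052),((331.6,189.5),.098),((354,194),.098)):
    P=back("top",p,z)[:2]-d[:2];print(c*P[0]+s*P[1],-s*P[0]+c*P[1])
E
```

```text
-0.022775491225655673 0.0455957638686418
-0.0204204038149021 -0.052132919233738736
-0.0032154519498452366 0.021194759551901733
-0.002126968764752512 -0.0292821634209557
```

Call:
servo_tool(commands=[[[0.6,-0.13,0],[0,0,0],0],[[0.9,-0.19,0],[0,0,0],0],[[0.9,-0.19,0],[0,0,0],0],[[0.6,-0.12,0],[0,0,0],0],[[0.1,-0.02,-0.1],[0,0,0],0],[[0,0,-0.1],[0,0,0],0],[[0,0,0],[0,0,0],0]])

```text
time: 7.3
eef_pos: [0.5111, -0.0183, 0.077]
eef_rot: [[0.208, 0.978, -0.001], [0.978, -0.208, -0.0], [-0.0, -0.001, -1.0]]
wrist_force: [-0.5, -0.6, -2.4]
opening: 0.0113
```

Call:
servo_tool(commands=[[[0,0,-0.1],[0,0,0],0],[[0,0,-0.1],[0,0,0],0],[[0,0,0],[0,0,0],0]])

```text
time: 7.55
eef_pos: [0.5111, -0.0182, 0.0763]
eef_rot: [[0.208, 0.978, -0.0], [0.978, -0.208, 0.001], [0.001, -0.001, -1.0]]
wrist_force: [-12.7, 0.3, 33.1]
opening: 0.0111
```

```bash
python3 - <<'E'
from h import *
a=eyes.grab_frame("scene")[:,:,::-1];b=eyes.grab_frame("top")[:,:,::-1]
cv2.imwrite("pics/s4.png",np.hstack([cv2.resize(a[110:250,240:360],None,fx=3.3,fy=3.3,interpolation=2),cv2.resize(b[130:270,280:400],None,fx=3.3,fy=3.3,interpolation=2)]))
E
```

```text
(no output)
```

View pics/s4.png

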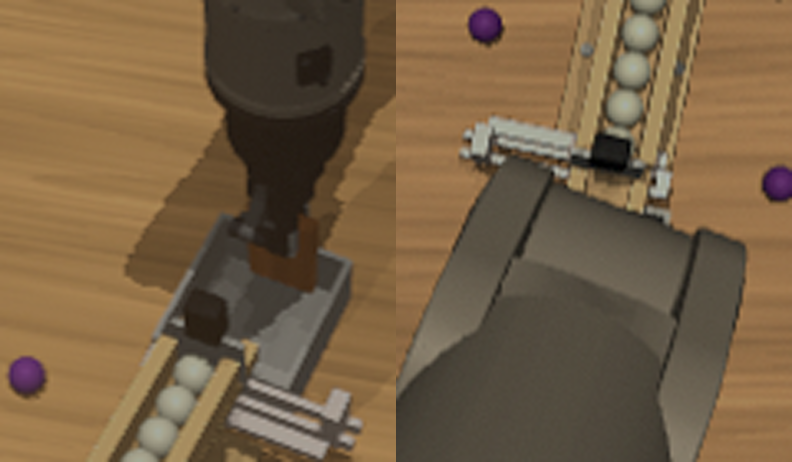

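Call:
servo_tool(commands=[[[0,0,0.1],[0,0,0],0],[[0,0,0],[0,0,0],1.4],[[0,0,0],[0,0,0],2.5],[[0,0,0],[0,0,0],4],[[0,0,0],[0,0,0],4],[[0,0,0],[0,0,0],4]], newtons=30)

```text
time: 8.15
eef_pos: [0.5114, -0.0182, 0.0762]
eef_rot: [[0.207, 0.978, -0.0], [0.978, -0.207, -0.0], [-0.0, -0.0, -1.0]]
wrist_force: [-0.3, -0.2, -0.2]
opening: 0.04
```

Call:
servo_tool(commands=[[[0,0,1],[0,0,0],4],[[0,0,2],[0,0,0],4],[[0,0,3.5],[0,0,0],4],[[0,0,3.5],[0,0,0],4],[[0,0,3.5],[0,0,0],4],[[-1,2,2],[0,0,0],4],[[-1.5,3.5,1],[0,0,0],4],[[-1.5,3.5,0],[0,0,0],4],[[-1,3,0],[0,0,0],4],[[0,0,0],[0,0,0],4]])

```text
time: 8.98
eef_pos: [0.4596, 0.1071, 0.242]
eef_rot: [[0.201, 0.979, -0.0], [0.979, -0.201, 0.002], [0.002, -0.001, -1.0]]
wrist_force: [0.6, 0.1, 0.7]
opening: 0.0399
```

```bash
python3 - <<'E'
from h import *
a=eyes.grab_frame("scene")[:,:,::-1];b=eyes.grab_frame("top")[:,:,::-1]
cv2.imwrite("pics/s5a.png",a);cv2.imwrite("pics/s5b.png",b)
cv2.imwrite("pics/s5.png",np.hstack([cv2.resize(a[110:250,240:360],None,fx=3.3,fy=3.3,interpolation=2),cv2.resize(b[130:270,280:400],None,fx=3.3,fy=3.3,interpolation=2)]))
E
```

```text
(no output)
```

View pics/s5.png

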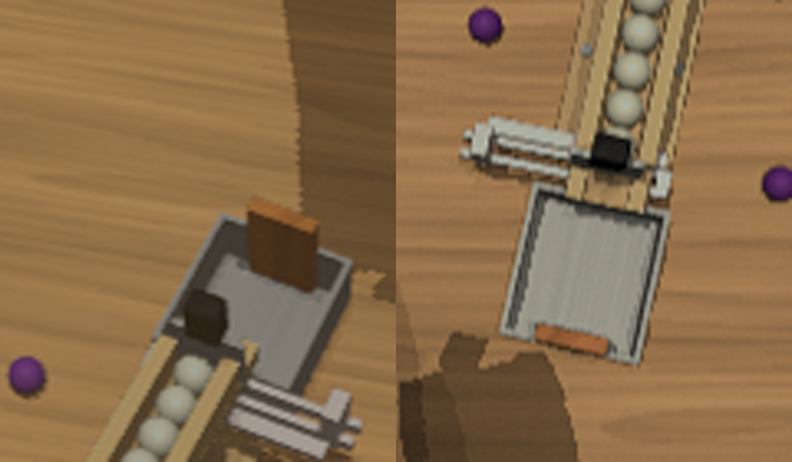

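Call:
servo_tool(commands=[[[2.8,-2.5,0],[0,0,-0.007],4],[[2.8,-2.5,0],[0,0,0],4],[[2.8,-2.5,0],[0,0,0],4],[[2.8,-2.5,0],[0,0,0],4],[[2.8,-2.5,0],[0,0,0],4],[[2.8,-2.4,0],[0,0,0],4],[[0,0,-1.5],[0,0,0],4],[[0,0,-2],[0,0,0],4],[[0,0,0],[0,0,0],4]])

```text
time: 9.83
eef_pos: [0.628, -0.0495, 0.2033]
eef_rot: [[0.217, 0.976, -0.005], [0.976, -0.217, -0.002], [-0.003, -0.004, -1.0]]
wrist_force: [-1.1, 1.1, -0.3]
opening: 0.0404
```

```bash
python3 - <<'E'
from h import *
s=r.observe();print(s["time"],s["eef_pos"],s["eef_rot"].round(3).tolist())
a=eyes.grab_frame("scene")[:,:,::-1];b=eyes.grab_frame("top")[:,:,::-1]
cv2.imwrite("pics/s6.png",np.hstack([cv2.resize(a[110:250,240:360],None,fx=3.3,fy=3.3,interpolation=2),cv2.resize(b[130:270,280:400],None,fx=3.3,fy=3.3,interpolation=2)]))
E
```

```text
9.8333 [ 0.62800733 -0.04951881  0.20333661] [[0.217, 0.976, -0.005], [0.976, -0.217, -0.002], [-0.003, -0.004, -1.0]]
```

View pics/s6.png

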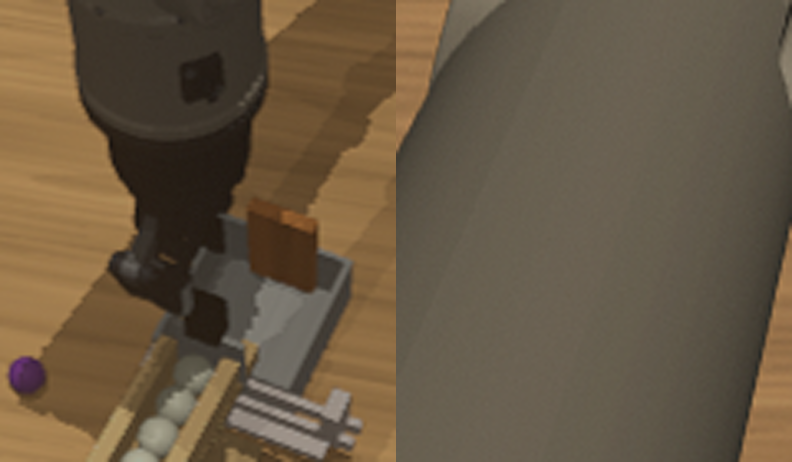

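Call:
servo_tool(commands=[[[0,0,0],[0,0,0],4],[[0,0,0],[0,0,0],4]])

```text
time: 10.1
eef_pos: [0.6298, -0.0472, 0.2076]
eef_rot: [[0.214, 0.977, 0.001], [0.977, -0.214, 0.0], [0.001, 0.001, -1.0]]
wrist_force: [-0.0, -0.4, 0.1]
opening: 0.0402
```

Call:
servo_tool(commands=[[[-0.1,0.45,-1],[0,0,0.006],4],[[0,0,-2],[0,0,0],4],[[0,0,-2],[0,0,0],4],[[0,0,-1],[0,0,0],4],[[0,0,-0.2],[0,0,0],4],[[0,0,0],[0,0,0],4],[[0,0,0],[0,0,0],4]])

```text
time: 10.68
eef_pos: [0.6289, -0.0428, 0.1451]
eef_rot: [[0.208, 0.978, 0.001], [0.978, -0.208, -0.0], [0.0, 0.001, -1.0]]
wrist_force: [0.3, -0.6, 0.4]
opening: 0.0402
```

```bash
python3 - <<'E'
from h import *
s=r.observe();print(s["time"],s["eef_pos"],s["eef_rot"].round(3).tolist())
a=eyes.grab_frame("scene")[:,:,::-1]
cv2.imwrite("pics/s7.png",cv2.resize(a[130:250,250:370],None,fx=5,fy=5,interpolation=2))
E
```

```text
10.6833 [ 0.62888521 -0.04278996  0.14512141] [[0.208, 0.978, 0.001], [0.978, -0.208, -0.0], [0.0, 0.001, -1.0]]
```

View pics/s7.png

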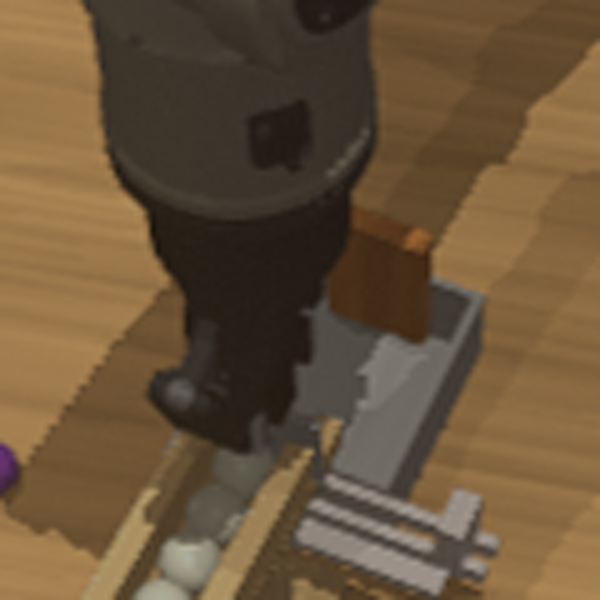

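Tool is over the grip, fingers straddling it with no contact force. Close gently.

Call:
servo_tool(commands=[[[0,0,0],[0,0,0],3],[[0,0,0],[0,0,0],2.2],[[0,0,0],[0,0,0],1.8],[[0,0,0],[0,0,0],1.4],[[0,0,0],[0,0,0],1.2],[[0,0,0],[0,0,0],1.2],[[0,0,0],[0,0,0],1.2]], newtons=25)

```text
time: 11.32
eef_pos: [0.6288, -0.0427, 0.1449]
eef_rot: [[0.208, 0.978, 0.001], [0.978, -0.208, 0.0], [0.0, 0.001, -1.0]]
wrist_force: [-1.3, 0.9, 5.9]
opening: 0.0178
```

Call:
servo_tool(commands=[[[0.1,0.49,0],[0,0,0],1.2],[[0.15,0.7,0],[0,0,0],1.2],[[0.15,0.7,0],[0,0,0],1.2],[[0.15,0.7,0],[0,0,0],1.2],[[0.15,0.7,0],[0,0,0],1.2],[[0.15,0.7,0],[0,0,0],1.2],[[0.15,0.7,0],[0,0,0],1.2],[[0.15,0.7,0],[0,0,0],1.2],[[0.1,0.3,0],[0,0,0],1.2],[[0,0,0],[0,0,0],1.2]])

```text
time: 12.15
eef_pos: [0.6399, 0.0126, 0.1448]
eef_rot: [[0.209, 0.978, -0.002], [0.978, -0.209, -0.002], [-0.002, -0.002, -1.0]]
wrist_force: [-12.3, -9.7, 14.7]
opening: 0.0176
```

Call:
servo_tool(commands=[[[0.04,0.2,0],[0,0,0],1.2],[[0.04,0.2,0],[0,0,0],1.2],[[0,0,0],[0,0,0],1.2],[[0,0,0],[0,0,0],1.2]])

```text
time: 12.48
eef_pos: [0.6399, 0.0129, 0.1448]
eef_rot: [[0.212, 0.977, -0.003], [0.977, -0.212, -0.005], [-0.005, -0.002, -1.0]]
wrist_force: [-16.0, -24.6, 16.0]
opening: 0.0178
```

```bash
python3 - <<'E'
from h import *
a=eyes.grab_frame("scene")[:,:,::-1];b=eyes.grab_frame("top")[:,:,::-1]
cv2.imwrite("pics/s8.png",np.hstack([cv2.resize(a[130:250,240:360],None,fx=3.3,fy=3.3,interpolation=2),cv2.resize(b[150:270,280:400],None,fx=3.3,fy=3.3,interpolation=2)]))
E
```

```text
(no output)
```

View pics/s8.png

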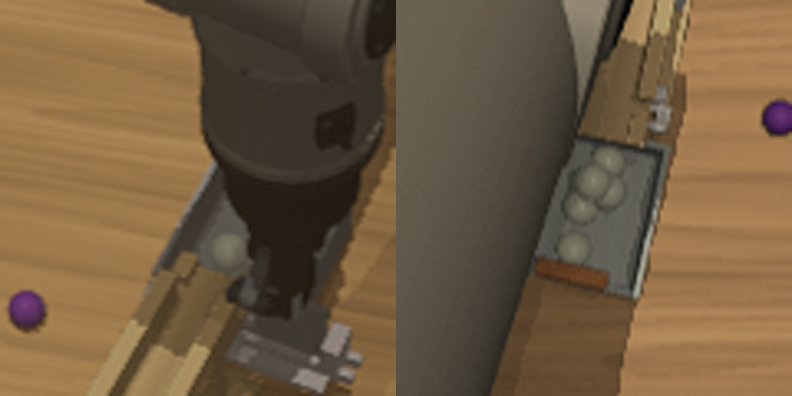

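Call:
servo_tool(commands=[[[-0.04,-0.2,0],[0,0,0],1.2],[[0,0,0],[0,0,0],2.2],[[0,0,0],[0,0,0],3.5],[[0,0,0],[0,0,0],4],[[0,0,0],[0,0,0],4],[[0,0,2],[0,0,0],4],[[0,0,3],[0,0,0],4],[[0,0,3],[0,0,0],4],[[0,0,0],[0,0,0],4]])

```text
time: 13.33
eef_pos: [0.6436, 0.016, 0.2296]
eef_rot: [[0.209, 0.978, 0.006], [0.978, -0.209, 0.001], [0.002, 0.006, -1.0]]
wrist_force: [-0.1, -0.5, 0.3]
opening: 0.0401
```

Call:
servo_tool(commands=[[[0,-2,0],[0,0,0],4],[[0,-3.5,0],[0,0,0],2],[[0,-3.5,0],[0,0,0],0],[[0,-3.5,0],[0,0,0],0],[[0,-3.5,0],[0,0,0],0],[[0,-3.5,0],[0,0,0],0],[[0,-3,0],[0,0,0],0],[[0,-1,0],[0,0,0],0],[[0,0,0],[0,0,0],0],[[0,0,0],[0,0,0],0]])

```text
time: 14.17
eef_pos: [0.6414, -0.2188, 0.224]
eef_rot: [[0.209, 0.978, -0.0], [0.978, -0.209, 0.0], [0.0, -0.0, -1.0]]
wrist_force: [0.4, -0.1, 0.4]
opening: 0.0004
```

```bash
python3 - <<'E'
from h import *
a=eyes.grab_frame("scene")[:,:,::-1];b=eyes.grab_frame("top")[:,:,::-1]
cv2.imwrite("pics/s9a.png",a);cv2.imwrite("pics/s9b.png",b)
cv2.imwrite("pics/s9.png",np.hstack([cv2.resize(a[130:250,260:380],None,fx=3.3,fy=3.3,interpolation=2),cv2.resize(b[150:270,280:400],None,fx=3.3,fy=3.3,interpolation=2)]))
E
```

```text
(no output)
```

View pics/s9.png

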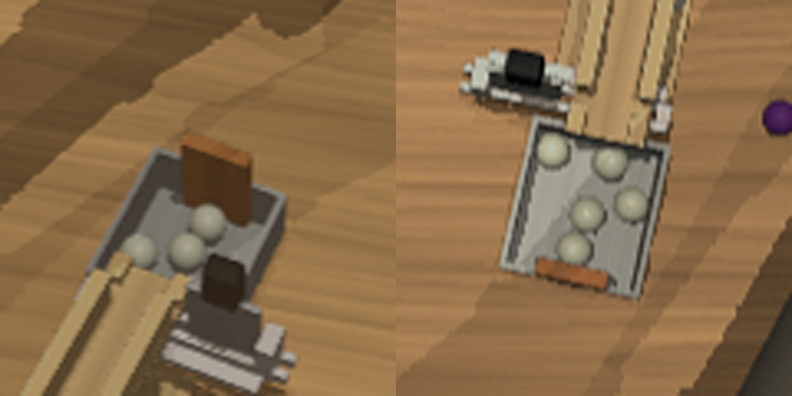

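```bash
python3 - <<'E'
from h import *
d=np.load("disp.npy");c,s=np.cos(d[2]),np.sin(d[2])
def cen(im,roi,th):
    x0,y0,x1,y1=roi;g=im[y0:y1,x0:x1].max(2).astype(float)
    wt=np.clip(th-g,0,None);n,lab,st,ce=cv2.connectedComponentsWithStats((g<th).astype(np.uint8));k=1+np.argmax(st[1:,4]);m=lab==k
    ys,xs=np.nonzero(m);return xs.mean()+x0,ys.mean()+y0,m.sum(),st[k]
t0=cv2.imread("pics/top0.png");t1=cv2.imread("pics/s9b.png");s0=cv2.imread("pics/scene0.png");s1=cv2.imread("pics/s9a.png")
A=cen(t0,(333,166,357,184),38);B=cen(t1,(308,160,334,180),38);print(A,B)
q=[]
for p in(A,B):
    P=back("top",p[:2],.14)[:2]-d[:2];q.append((c*P[0]+s*P[1],-s*P[0]+c*P[1]))
print("top",q,q[1][1]-q[0][1])
C=[(s0,285,192),(s1,310,200)]
ims=[]
for im,x0,y0 in C+[(t0,325,160),(t1,300,155)]:
    k=cv2.resize(im[y0:y0+35,x0:x0+40],None,fx=9,fy=9,interpolation=2);k=(255*(k/255.)**.45).astype(np.uint8)
    for j in range(0,40,5): cv2.putText(k,str(x0+j),(int((j+.5)*9)-10,10),0,.33,(0,0,255),1)
    for j in range(5,35,5): cv2.putText(k,str(y0+j),(0,int((j+.5)*9)+4),0,.33,(0,0,255),1)
    ims.append(k)
cv2.imwrite("pics/g9.png",np.vstack([np.hstack(ims[:2]),np.hstack(ims[2:])])[:600])
cv2.imwrite("pics/g9.png",cv2.resize(np.vstack([np.hstack(ims[:2]),np.hstack(ims[2:])]),(686,600)))
E
```

```text
(np.float64(344.02127659574467), np.float64(176.7659574468085), np.int64(141), array([  0,   4,  21,  14, 141], dtype=int32)) (np.float64(318.35849056603774), np.float64(171.0), np.int64(106), array([  5,   5,  12,  13, 106], dtype=int32))
top [(np.float64(0.023206240693958526), np.float64(0.001052344920228659)), (np.float64(0.023348481329630508), np.float64(0.056563488493593495))] 0.055511143573364834
```

View pics/g9.png

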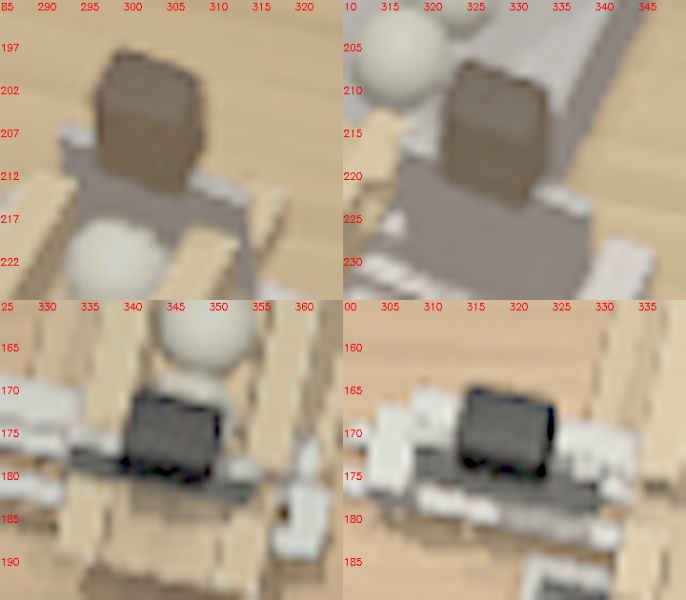

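Call:
servo_tool(commands=[[[0,2,0],[0,0,0],0],[[-0.1,3.5,0],[0,0,0],0],[[-0.2,3.5,0],[0,0,0],0],[[-0.2,3.5,0],[0,0,0],0],[[-0.2,3.5,0],[0,0,0],0],[[-0.2,2.3,-1],[0,0,0],0],[[0,1,-2],[0,0,0],0],[[0,0,-2.5],[0,0,0],0],[[0,0,-1.7],[0,0,0],0],[[0,0,0],[0,0,0],0]])

```text
time: 15.1
eef_pos: [0.6306, -0.0232, 0.1492]
eef_rot: [[0.205, 0.979, -0.004], [0.979, -0.205, 0.0], [-0.001, -0.004, -1.0]]
wrist_force: [-0.0, -0.2, 0.3]
opening: 0.0001
```

Call:
servo_tool(commands=[[[0,0,0],[0,0,0],0],[[0,0,0],[0,0,0],0]])

```text
time: 15.27
eef_pos: [0.6328, -0.0254, 0.1534]
eef_rot: [[0.208, 0.978, 0.001], [0.978, -0.208, 0.0], [0.0, 0.001, -1.0]]
wrist_force: [0.1, -0.2, 0.6]
opening: 0.0001
```

Call:
servo_tool(commands=[[[0,0,-0.5],[0,0,0],0],[[0.1,0.4,0],[0,0,0],0],[[0.1,0.4,0],[0,0,0],0],[[0.04,0.2,0],[0,0,0],0],[[0.04,0.2,0],[0,0,0],0],[[0.04,0.2,0],[0,0,0],0],[[0,0,0],[0,0,0],0]])

```text
time: 15.85
eef_pos: [0.6356, -0.0119, 0.1474]
eef_rot: [[0.209, 0.978, 0.0], [0.978, -0.209, -0.0], [-0.0, 0.0, -1.0]]
wrist_force: [0.5, -0.8, 0.3]
opening: 0.0003
```

Call:
servo_tool(commands=[[[0.04,0.2,0],[0,0,0],0],[[0.02,0.1,0],[0,0,0],0],[[0,0,0],[0,0,0],0]])

```text
time: 16.1
eef_pos: [0.6356, -0.0116, 0.1475]
eef_rot: [[0.211, 0.978, -0.001], [0.978, -0.211, -0.003], [-0.003, 0.0, -1.0]]
wrist_force: [-3.5, -13.3, 3.2]
opening: 0.0
```

Call:
servo_tool(commands=[[[0.02,0.1,0],[0,0,0],0],[[0.02,0.1,0],[0,0,0],0],[[0,0,0],[0,0,0],0]])

```text
time: 16.35
eef_pos: [0.6357, -0.0115, 0.1475]
eef_rot: [[0.212, 0.977, -0.001], [0.977, -0.212, -0.005], [-0.005, 0.0, -1.0]]
wrist_force: [-4.8, -21.6, 3.9]
opening: 0.0003
```

Call:
servo_tool(commands=[[[0.02,0.1,0],[0,0,0],0],[[0.02,0.1,0],[0,0,0],0],[[0,0,0],[0,0,0],0],[[-0.1,-0.5,0],[0,0,0],0],[[-0.1,-0.5,0],[0,0,0],0],[[0,-1,1],[0,0,0],0],[[0,-2,2],[0,0,0],0],[[0,-3.5,2],[0,0,0],0],[[0,-3.5,2],[0,0,0],0],[[0,-3.5,0],[0,0,0],0]])

```text
time: 17.18
eef_pos: [0.6364, -0.1519, 0.2221]
eef_rot: [[0.208, 0.978, 0.005], [0.978, -0.208, -0.0], [0.001, 0.005, -1.0]]
wrist_force: [1.4, -0.4, 1.0]
opening: 0.0002
```

Call:
servo_tool(commands=[[[0,-3.5,0],[0,0,0],0],[[0,-3.5,0],[0,0,0],0],[[0,-2,0],[0,0,0],0],[[0,-1,0],[0,0,0],0],[[0,0,0],[0,0,0],0]])

```text
time: 17.6
eef_pos: [0.6343, -0.2528, 0.2181]
eef_rot: [[0.212, 0.977, 0.0], [0.977, -0.212, -0.001], [-0.001, 0.001, -1.0]]
wrist_force: [-0.4, 1.1, -0.1]
opening: -0.0001
```

```bash
python3 - <<'E'
from h import *
a=eyes.grab_frame("scene")[:,:,::-1];b=eyes.grab_frame("top")[:,:,::-1]
cv2.imwrite("pics/s10a.png",a);cv2.imwrite("pics/s10b.png",b)
d=np.load("disp.npy")
s0=cv2.imread("pics/scene0.png");t0=cv2.imread("pics/top0.png")
F=8
def track(im0,im1,tr,sr):
    up=lambda im,q:cv2.resize(im[q[1]:q[3],q[0]:q[2]],None,fx=F,fy=F,interpolation=cv2.INTER_CUBIC)
    m=cv2.matchTemplate(up(im1,sr),up(im0,tr),cv2.TM_CCOEFF_NORMED);_,v,_,l=cv2.minMaxLoc(m);return l[0]/F+sr[0]-tr[0],l[1]/F+sr[1]-tr[1],v
sa=track(s0,a,(296,198,308,212),(305,195,350,235));ta=track(t0,b,(340,171,350,180),(305,155,340,190))
s9=track(s0,cv2.imread("pics/s9a.png"),(296,198,308,212),(305,195,350,235));t9=track(t0,cv2.imread("pics/s9b.png"),(340,171,350,180),(305,155,340,190))
print("shift now",sa,ta," s9",s9,t9)
for g in(.055,.057,.06):
    print(g,[(proj(n,w(d,[.0245,g,.145]))-proj(n,w(d,[.0245,0,.145]))).round(2).tolist() for n in("scene","top")])
E
```

```text
shift now (25.375, 9.375, 0.8847078084945679) (-26.0, -5.625, 0.8364211320877075)  s9 (25.375, 9.375, 0.8851693868637085) (-26.0, -5.625, 0.8351223468780518)
0.055 [[[24.95, 9.53]], [[-25.6, -5.68]]]
0.057 [[[25.87, 9.88]], [[-26.53, -5.89]]]
0.06 [[[27.25, 10.4]], [[-27.92, -6.2]]]
```

```bash
python3 - <<'E'
from h import *
d=np.load("disp.npy")
def box(x0,x1,y0,y1,z0,z1): return np.array([(x,y,z) for x in(x0,x1) for y in(y0,y1) for z in(z0,z1)])
E_=[(0,1),(2,3),(4,5),(6,7),(0,2),(1,3),(4,6),(5,7),(0,4),(1,5),(2,6),(3,7)]
rows=[]
for fa,fb,g,dr in(("scene0","top0",0,1),("s10a","s10b",.0565,1),("s10a","s10b",.0565,0)):
    row=[]
    for n,fn,(x0,y0,x1,y1) in(("scene",fa,(285,192,355,254)),("top",fb,(295,155,365,200))):
        f=5.6
        c=cv2.resize(cv2.imread(f"pics/{fn}.png")[y0:y1,x0:x1],None,fx=f,fy=f,interpolation=2);c=(255*(c/255.)**.6).astype(np.uint8)
        if dr:
          for b,col in((box(.0155,.0335,g-.012,g+.012,.118,.154),(0,255,0)),(box(.022,.027,g-.025,g+.025,.06,.118),(255,0,0)),(box(.022,.027,.086,.098,0.047,.087),(255,0,255))):
            q=(proj(n,w(d,b))-[x0-.5,y0-.5])*f
            for i,j in E_: cv2.line(c,tuple(q[i].astype(int)),tuple(q[j].astype(int)),col,1)
        row.append(c)
    h=max(o.shape[0] for o in row)
    rows.append(np.hstack([cv2.copyMakeBorder(o,0,h-o.shape[0],0,0,0) for o in row]))
im=np.vstack(rows[:2]);cv2.imwrite("pics/ov10.png",im);cv2.imwrite("pics/raw10.png",rows[2]);print(im.shape)
E
```

```text
(694, 784, 3)
```

View pics/ov10.png

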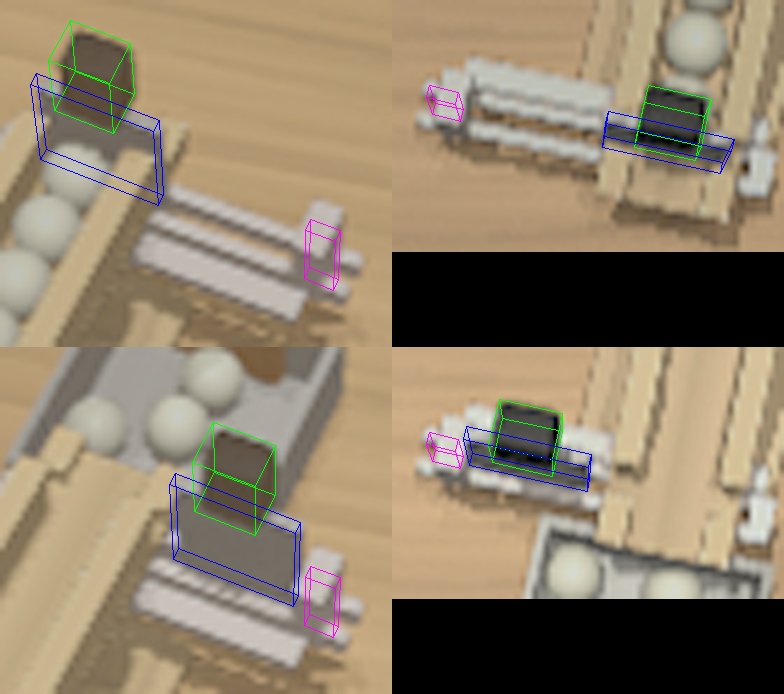

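View pics/raw10.png

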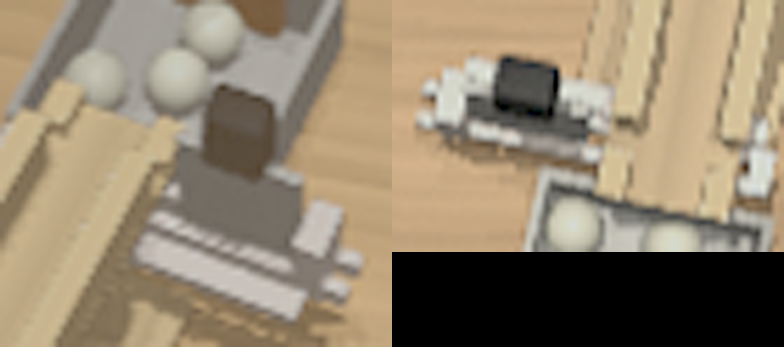

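View pics/s10b.png

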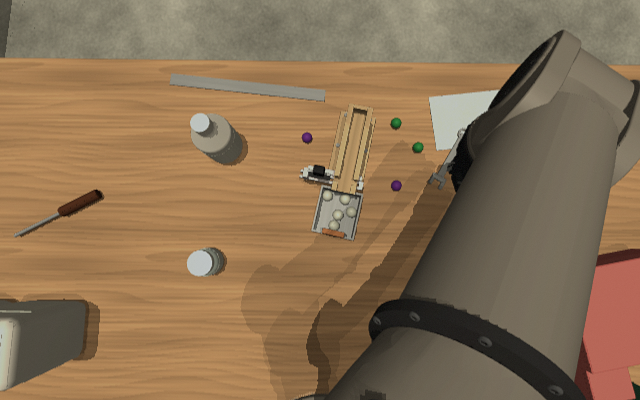

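```bash
python3 - <<'E'
from h import *
A=cv2.imread("pics/top0.png");B=cv2.imread("pics/s10b.png")
for n,(x0,y0,x1,y1) in dict(jar=(183,244,226,284),jug=(186,108,246,168),pb=(300,130,314,145),gb=(390,117,402,130)).items():
    print(n,np.abs(A[y0:y1,x0:x1].astype(int)-B[y0:y1,x0:x1]).mean().round(2))
A=cv2.imread("pics/scene0.png");B=cv2.imread("pics/s10a.png")
for n,(x0,y0,x1,y1) in dict(wrench=(143,210,215,278),jar=(440,158,480,206)).items():
    print(n,np.abs(A[y0:y1,x0:x1].astype(int)-B[y0:y1,x0:x1]).mean().round(2))
cv2.imwrite("pics/fin.png",np.hstack([cv2.resize(B[100:300,130:330],None,fx=2,fy=2),cv2.resize(cv2.imread("pics/s10b.png")[150:250,290:390],None,fx=4,fy=4)]))
E
```

```text
jar 23.37
jug 21.3
pb 17.7
gb 14.53
wrench 13.23
jar 8.98
```

View pics/fin.png

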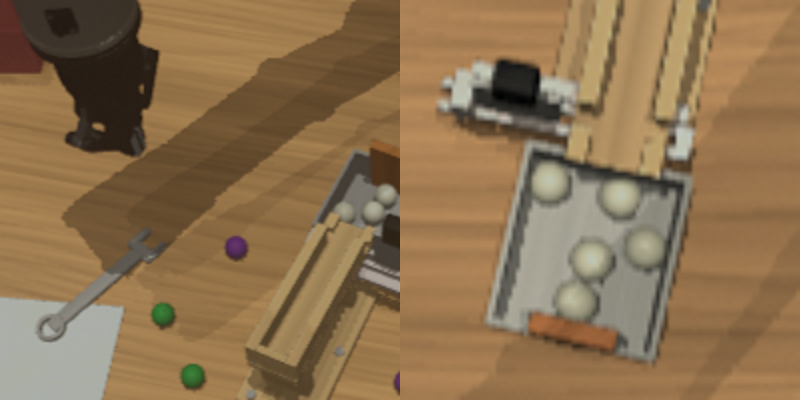

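```bash
python3 - <<'E'
from h import *
for t in("jar","jug"): print(t,[(round(d["conf"],2),np.round(d["extent"]).tolist()) for d in eyes.spot_in(t,"top")][:1])
print("wrench",[(round(d["conf"],2),np.round(d["extent"]).tolist()) for d in eyes.spot_in("wrench","scene")][:1])
s=r.observe();print(s["time"],s["wrist_force"])
print(r.finish_job())
E
```

```text
jar [(0.82, [186.0, 248.0, 224.0, 278.0])]
jug [(0.72, [189.0, 116.0, 244.0, 165.0])]
wrench [(0.75, [151.0, 216.0, 212.0, 271.0])]
17.85 [ 0.49483702 -0.29487662 -0.83775869]
the job is handed in; nothing more can be done
None
```

The catch pan is standing upright under the spout, the gate has been slid open by its grip against the stop block, and all five white balls are in the pan. I handed the job in at about 17.9 s with the gripper clear of everything.

- **Pan and balls:** in the last pictures the pan sits squarely under the lip with five balls in it and the trough is empty.
- **Gate:** my measurements disagree slightly. Arm travel gave about 57 mm and the images about 56 mm, not the nominal 60 mm. A second push with closed fingers reached about 22 N without moving it, and the plate shows touching the aluminium block in both views. I took it to be at the end stop. It may have started about 3 mm open, but I did not confirm that.
- **Bystanders:** the networks found the jar, jug and wrench where they were at the start, within about 5 pixels. A raw image difference gave high values on all of them; I put this down to lighting and did not check it further. The purple and green look-alike balls were not touched.

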